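# Slide the cutting-board lid of the bread bin shut into its notches

## Task

The fresh loaf is in the bread bin, but its cutting-board lid was left part-way open. With your fingertips against the end of the board that sticks out, gently slide it shut along the bin's steel rims until you feel it drop into its notches and it sits flat on the bin, neither short of them nor past them; then take your hand away. Only push the board, never lift or tip it, and leave the sugar pot, mug and butter dish where they are.

Things in the scene. Friction and masses are not known exactly. Their poses are not given: they have to be found in the camera images.
- bin: White sheet-steel bread bin, 196 (x) x 320 (y) mm, rim 140 mm high, open on top, standing firm on the counter. Origin: centre of its underside; z up, y along its length. The two long rims are flat steel rails 12 mm wide, along y at x = -92 and +92 mm, tops at z = 140. Each has two notches 22 mm long, 9 mm deep, centred at y = -65 and +65 mm. End walls 5 mm lower.
- seat (a point): Point of the bin, at its centre, 140 mm above the counter: the lid's origin lies here (within the notches' 3 mm play) when the battens have dropped 8 mm into the notches and the board sits on the rails, overhanging the bin by 10 mm all round.
- lid: Loose pale wooden cutting-board lid, 216 (x) x 340 (y) x 16 mm, 0.6 to 0.9 kg. Origin: centre of its underside; axes parallel to the bin's. Two battens under it (16 mm along y, 8 mm high, at y = -65 and +65 mm) ride on the rails; runners inside the rims guide it with 2 mm play. Starts 35 to 80 mm open towards the bin's +y, underside at height 148 mm; shut by sliding to the bin's -y.
- lid_end (a point): Point on the lid: middle of the end face that sticks out (the lid's +y end), half-way up its 16 mm thickness; the face looks along +y. 156 mm above the counter at the start, 148 mm when shut. The lid slides at a few newtons (3 to 7); once dropped in, the notch walls stop it hard. Pushed fast, it can jump past the notches.
- sugar_pot: Loose white ceramic sugar pot with a hinged lid, 92 mm across, 112 mm high, on the counter beyond the bin's -y end. Origin: centre of its underside. Leave alone.
- mug: Loose white ceramic mug, 80 mm across, 92 mm high, on the counter beside the bin, on the side away from the robot. Origin: centre of its underside. Leave alone.
- butter_dish: Loose butter dish with a glass cover, 100 x 160 mm, 73 mm high, on the counter beside the bin, on the side away from the robot, next to the mug. Origin: centre of its underside. Leave alone.

How it is judged (in metres and radians):
At the end, for the whole second after the job is handed in: The lid has dropped into its notches: its underside is within 2.5 mm of the rim height (140 mm), its centre within 5 mm of the bin's centre along and across, level within 0.015 rad, and at rest (y of lid in the frame of bin between -0.005 and 0.005 m and x of lid in the frame of bin between -0.005 and 0.005 m and z of lid in the frame of bin between 0.1375 and 0.1425 m and z of lid_end in the frame of bin below 0.1505 m and angle between lid's own z axis and vertical below 0.015 rad and linear speed of lid below 0.01 m/s); the robot touches nothing.
It fails at once if the lid is lifted off its rails (z of lid in the frame of bin above 0.156 m).
It fails at once if the lid is tipped (angle between lid's own z axis and vertical above 0.1 rad).
It fails at once if the board is pushed roughly (over 60 N) (contact force between any of the arm, the fingers and lid above 60 N).
It fails at once if the sugar pot, mug or butter dish is moved by more than 15 mm (distance of any of sugar_pot, mug, butter_dish from where it was at the start of the episode above 0.015 m).
It also fails if it takes over 32 s, if anything falls off the work surface, if the arm or the gripper's body presses on something with over 40 N, if the wrist force passes 120 N, or if a joint passes its speed limit or range.

## Robot

A 6-joint arm with a two-finger parallel gripper is mounted at the origin on the work surface. World frame = base frame: x ahead of the robot, y to its left, z up, the work surface at z = 0. Lengths are in m, angles in degrees, forces in N, time in s.
With the tool pointing down it reaches from about 0.4 to 0.825 m from the base axis. Payload 7 kg.
Tool frame: the origin (TCP) lies midway between the tips of the shut fingers; the grasp point (between the pads) lies 19 mm behind it; z points along the fingers, x is the direction in which the jaws open and shut, and the axes are right-handed (so a half turn about z gives the same grasp; the last joint's range is limited). The gripper opens to 88 mm and grips with 3 to 60 N. Pads are 19 mm wide; open, the fingers measure 130 mm over their backs; the gripper's body (78 mm by 193 mm) begins 47 mm behind the grasp point.
Start: joints at [93.627, 20.546, 0.682, 0, -70.136, -16.507], TCP at [0.15, 0.658, 0.227] pointing down, gripper open.
Joint ranges: [-176.03, 176.03], [-82.01, 121.73], [-58.28, 71.71], [-173.87, 95.51], [-174.79, -0.11], [-173.66, 173.66]. Speed limits (degrees/s): [136.94, 136.94, 172.46, 180, 180, 180].

## Interface

Orientations are given as [roll, pitch, yaw] about the fixed x, y, z axes, in that order (R = Rz(yaw) Ry(pitch) Rx(roll)).
In Python, from plant import ctrl, vision, nets gives the robot as it stands.
- The arm moves only by the shell command python3 -m jog 'ROWS'. ROWS is text: rows parted by semicolons, each of 7 numbers parted by spaces: the turn, a rotation vector about the tool's x, y, z in units of 0.1 rad (1.0 is 0.1 rad), then the shift along the tool's x, y, z in units of 4 cm (1.0 is 4 cm), then the opening, from -1 (shut) to 1 (fully open). In form: rx ry rz x y z jaw; .... A call has 1 to 8 rows; each row shifts and turns the commanded pose from where the row before left it, along the tool's axes as they then stand; what a row does not reach is not made up. A row lasts 1/8 s, in which the tool goes at most 62.5 mm and 10.7 degrees, less where a joint would pass 70% of its speed; a pose out of reach is approached as far as the arm can. A call with a number of a shift or a turn outside -1 to 1 is refused whole. A call with a gripper value outside its range is refused whole. The fingers move at their own pace and stop on an object; the grip force is fixed at half the most. Time passes only in rows, so rows that do not move let the fingers close. It gives the time, the measured TCP pose, the force and the opening at its end, in the units of the state.
- ctrl.get_obs(): the state, without advancing time (a new reading comes with each control period).
- vision.snapshot(name): name is "scene" or "top" or "wrist"; returns (picture, depth): 420x560x3 uint8, red, green, blue; 420x560 float32, m along the optical axis (not along the pixel's ray), 0 where there is no reading.
- vision.camera_info(name): a dict with "camera_matrix" (3x3 intrinsics, pixels), "D" ([k1, k2, p1, p2, k3] as OpenCV has them; the pictures are not rectified), "camera_from_world" (4x4, takes a point from world to camera coordinates); the wrist camera has in their place "tool_from_camera" (4x4, takes a point from camera to tool coordinates, whose origin is the TCP and whose axes are the tool frame's). Camera axes: x right, y down, z forward; pixel columns grow to the right and rows downward; lengths in m; the calibration is good to about 2 mm. A picture is of the moment at which its call begins: read the wrist's pose just before it. camera_info takes no time and is no camera call.
- ctrl.close_job(): hands the job in, once; it reports no verdict.
Trained networks look in the newest picture that a camera, given by its name, has taken for a name from the list of things; names that differ only in an ending like _2 or _b are one class to them, and where a whole thing is asked for, a point or a joint stands for the part that bears it (a point fixed in the world has none). Each returns a list of dicts, best first, with "score" (0 to 1); they miss things now and then, are a little off and sometimes report something else, mostly with a low value. They report only what shows in the picture. A call takes as long as a camera call.
- nets.boxes_of(target, camera): "location" ([x, y, z] in m, in world coordinates, good to about 4 mm: the middle of the surface that is visible of it).
The state is a dict: "clock": time; "joint_pos": joint angles; "qvel": joint speeds; "tau": joint torques, N m; "tool_pos": TCP position; "orientation": TCP orientation; "force": force on the tool from outside, world axes, zero at the start; "moment": the same for the moment, N m; "opening": finger opening in m.
Only numpy, scipy, OpenCV 4.12 (cv2) and the standard library are available. Lean on these libraries where they do the work, as an engineer would, in place of code of your own. Each camera call takes 0.05 s, during which the arm holds its last target.

## Working session

There is one attempt and no reset: what is moved stays moved. The work goes in short steps, Python scripts to look and compute and a shell command to move; the robot and the scene stay as the last step left them, time stands still between calls to the robot, and variables do not carry over. Pictures are saved under pics/ and viewed, and the job is handed in when it is done.

```bash
mkdir -p pics; cat > h.py <<'E'
import numpy as np,cv2
from plant import ctrl,vision,nets
def shot(n,f):
    p,d=vision.snapshot(n); cv2.imwrite('pics/'+f+'.png',p[:,:,::-1]); np.save('pics/'+f+'.npy',d); return p,d
def world(n,u,v,d):
    i=vision.camera_info(n); K=np.array(i['camera_matrix']);D=np.array(i['D'])
    q=cv2.undistortPoints(np.array([[[u,v]]],float),K,D)[0,0]
    T=np.linalg.inv(np.array(i['camera_from_world']))
    return (T@np.array([q[0]*d,q[1]*d,d,1]))[:3]
E
python3 - <<'E'
from h import *
print(ctrl.get_obs())
shot('scene','s0');
for t in ['lid','lid_end','bin']: print(t,nets.boxes_of(t,'scene'))
shot('top','t0')
for t in ['lid','lid_end','bin','sugar_pot','mug','butter_dish']: print(t,nets.boxes_of(t,'top'))
E
```

```text
{'clock': 0.0, 'joint_pos': array([ 9.36286137e+01,  2.05916611e+01,  6.34458658e-01, -1.65940346e-02,
       -7.01348683e+01, -1.65070877e+01]), 'qvel': array([-0.06336479,  0.03766705,  0.05489402,  0.03168123,  0.01502943,
       -0.11936696]), 'tau': array([-2.90268881e-04, -5.82716775e+01,  2.93048126e+01,  6.99684799e+00,
        6.86174812e-03, -1.63386785e-04]), 'tool_pos': array([0.15038254, 0.65755513, 0.22563642]), 'orientation': array([-1.79988794e+02, -9.27085767e-02, -1.02884134e+02]), 'force': array([ 0.49032418, -0.26496855, -0.2848253 ]), 'moment': array([-0.01650404, -0.0206068 ,  0.01840987]), 'opening': 0.08801117591936675}
lid [{'location': [0.5693, 0.1084, 0.1677], 'score': 0.82}]
lid_end [{'location': [0.5664, 0.1077, 0.165], 'score': 0.88}]
bin [{'location': [0.6573, -0.0069, 0.0825], 'score': 0.73}]
lid [{'location': [0.5567, 0.0793, 0.1647], 'score': 0.89}]
lid_end [{'location': [0.5606, 0.076, 0.1649], 'score': 0.57}]
bin [{'location': [0.5491, -0.1116, 0.0878], 'score': 0.57}]
sugar_pot [{'location': [0.5682, -0.2487, 0.0913], 'score': 0.82}]
mug [{'location': [0.7586, -0.0803, 0.0281], 'score': 0.94}]
butter_dish [{'location': [0.7567, 0.1052, 0.0594], 'score': 0.79}]
```

View pics/s0.png

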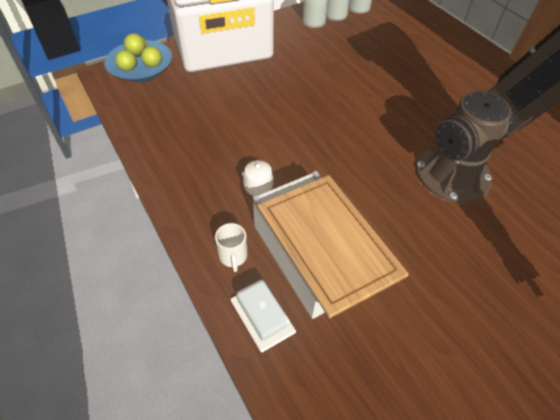

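View pics/t0.png

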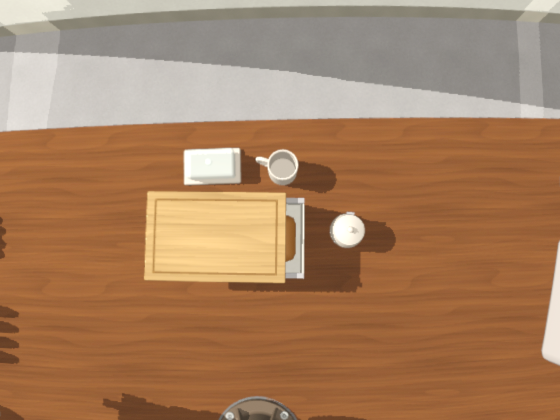

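The top view shows the lid with corners at about (148,192), (286,193), (286,282) and (145,280). The bin's open -y end is at column ~304, the sugar pot at (348,230), and the mug and dish above the lid. Next I measure the lid from its depth plane.

```bash
python3 - <<'E'
from h import *
i=vision.camera_info('top');K=np.array(i['camera_matrix']);D=np.array(i['D']);T=np.linalg.inv(np.array(i['camera_from_world']))
d=np.load('pics/t0.npy');v,u=np.mgrid[:420,:560]
q=cv2.undistortPoints(np.stack([u,v],-1).reshape(-1,1,2).astype(float),K,D)[:,0]
dd=d.ravel();W=(np.c_[q*dd[:,None],dd,np.ones_like(dd)]@T.T)[:,:3].reshape(420,560,3)
print('table',np.median(W[330:350,200:400,2]))
roi=(v>180)&(v<300)&(u>120)&(u<320)&(d>0)
for nm,lo,hi in [('lid',.153,.18),('bin+lid',.125,.18)]:
    m=roi&(W[...,2]>lo)&(W[...,2]<hi);m=cv2.morphologyEx(m.astype('u1'),cv2.MORPH_OPEN,np.ones((3,3)))>0
    P=W[m];r=cv2.minAreaRect(P[:,:2].astype('f4'));print(nm,m.sum(),np.median(P[:,2]),r)
    print(P.min(0),P.max(0))
    print(cv2.boxPoints(r))
m=roi&(W[...,2]>.12)&(W[...,2]<.15)&(u>288);P=W[m]
print('rim end',len(P),P.min(0),P.max(0),cv2.minAreaRect(P[:,:2].astype('f4')))
i2=vision.camera_info('top')
print(T[:3,3])
E
```

```text
table -0.00018982374897957843
lid 12543 0.16429899836652995 ((0.5596335530281067, 0.08476994186639786), (0.34037187695503235, 0.21784815192222595), 87.8733901977539)
[ 0.44714348 -0.0867114   0.15771633] [0.6733862  0.25880723 0.17088073]
[[ 0.44446927 -0.08125685]
 [ 0.6621674  -0.08934072]
 [ 0.67479783  0.25079674]
 [ 0.45709974  0.25888062]]
bin+lid 12728 0.1642704963173816 ((0.5588129758834839, 0.06267057359218597), (0.38460099697113037, 0.21784815192222595), 87.8733901977539)
[ 0.44714348 -0.13107876  0.13520957] [0.6733862  0.25880723 0.17088073]
[[ 0.4428281  -0.12545556]
 [ 0.66052616 -0.13353942]
 [ 0.6747979   0.2507967 ]
 [ 0.4570998   0.25888056]]
rim end 287 [ 0.45631735 -0.13107876  0.12003106] [ 0.65075178 -0.0918387   0.14460118] ((0.5533907413482666, -0.11153389513492584), (0.034802697598934174, 0.1939331591129303), 88.59920501708984)
[ 0.52365311 -0.07677498  1.1390067 ]
```

Lid centre is about (0.560, 0.085), with top z at 0.164 as expected. Its size is 340x218, yaw is about -2.1° and it's about 54 mm open. The lid end is at about (0.566, 0.255). I'll turn the tool so its y axis runs along the lid's +y, and shut the fingers.

```bash
python3 -m jog '0 0 1 0 0 0 -1;0 0 1 0 0 0 -1;0 0 1 0 0 0 -1;0 0 1 0 0 0 -1;0 0 1 0 0 0 -1;0 0 1 0 0 0 -1;0 0 1 0 0 0 -1'; python3 -m jog '0 0 1 0 0 0 -1;0 0 1 0 0 0 -1;0 0 1 0 0 0 -1;0 0 1 0 0 0 -1;0 0 1 0 0 0 -1;0 0 1 0 0 0 -1;0 0 0.83 0 0 0 -1;0 0 0 0 0 0 -1'; python3 - <<'E'
from h import *
from scipy.spatial.transform import Rotation as R
o=ctrl.get_obs();M=R.from_euler('xyz',o['orientation'],degrees=True).as_matrix()
print(o['tool_pos'],o['orientation'],o['joint_pos'],M.T@(np.array([.5695,.335,.227])-o['tool_pos'])/.04)
E
```

```text
clock: 1.42
tool_pos: [0.1505, 0.658, 0.2266]
orientation: [180.0, 0.0, -143.2]
force: [-0.3, -0.7, 0.0]
opening: 0.0231
clock: 2.42
tool_pos: [0.1505, 0.658, 0.2266]
orientation: [180.0, -0.0, 177.9]
force: [-0.1, 0.9, -0.9]
opening: 0.0005
[0.15046517 0.6579892  0.226574  ] [ 1.79997412e+02 -1.70830598e-03  1.77911720e+02] [ 9.36271553e+01  2.05439682e+01  6.80718536e-01 -1.53335949e-03
 -7.01340054e+01 -9.57149144e+01] [-10.7631505   -7.68763338  -0.01131822]
```

```bash
python3 -m jog '0 0 0 -.9 -.64 0 -1;0 0 0 -.9 -.64 0 -1;0 0 0 -.9 -.64 0 -1;0 0 0 -.9 -.64 0 -1;0 0 0 -.9 -.64 0 -1;0 0 0 -.9 -.64 0 -1'; python3 -m jog '0 0 0 -.9 -.64 0 -1;0 0 0 -.9 -.64 0 -1;0 0 0 -.9 -.64 0 -1;0 0 0 -.9 -.64 0 -1;0 0 0 -.9 -.64 0 -1;0 0 0 -.9 -.64 0 -1;0 0 0 0 0 0 -1;0 0 0 0 0 0 -1'; python3 - <<'E'
from h import *
o=ctrl.get_obs();print(o['tool_pos'],o['orientation'])
shot('scene','s1');shot('wrist','w1');shot('top','t1')
E
```

```text
clock: 3.18
tool_pos: [0.3617, 0.4956, 0.2268]
orientation: [180.0, 0.0, 178.0]
force: [0.4, 0.1, -0.6]
opening: 0.0003
clock: 4.18
tool_pos: [0.5708, 0.3349, 0.2264]
orientation: [-180.0, -0.0, 177.9]
force: [-0.7, -0.0, 0.0]
opening: 0.0004
[0.57076605 0.3348755  0.22640909] [-1.79998905e+02 -1.50624755e-02  1.77907336e+02]
```

View pics/w1.png

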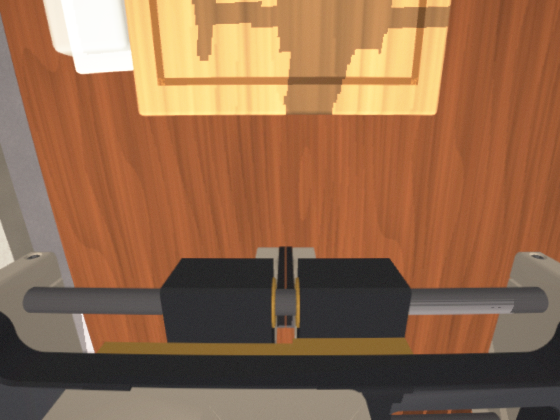

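View pics/s1.png

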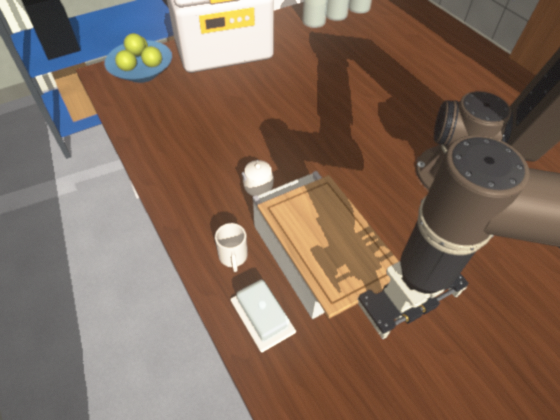

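The wrist view shows the lid's end edge level at row ~114, cols 138–438 (centre 288). The fingers are centred at col ~286, so they are aligned both across and in yaw. I'll get the face's distance from this view.

```bash
python3 - <<'E'
from h import *
i=vision.camera_info('wrist');K=np.array(i['camera_matrix']);D=np.array(i['D']);T=np.array(i['tool_from_camera']);print(T.round(3))
d=np.load('pics/w1.npy')
for u,v in [(150,108),(288,108),(428,108),(288,112),(288,90),(300,150)]:
    q=cv2.undistortPoints(np.array([[[u,v]]],float),K,D)[0,0];z=d[v,u]
    print(u,v,z,(T@[q[0]*z,q[1]*z,z,1])[:3])
# edge at top height
zt=.2264-.164
for u,v in [(138,114),(288,114),(438,114)]:
    q=cv2.undistortPoints(np.array([[[u,v]]],float),K,D)[0,0];r=T[:3,:3]@[q[0],q[1],1];s=(zt-T[2,3])/r[2];print(T[:3,3]+s*r)
E
```

```text
[[ 1.    -0.001  0.001  0.001]
 [ 0.     0.952  0.306 -0.086]
 [-0.001 -0.306  0.952 -0.158]
 [ 0.     0.     0.     1.   ]]
150 108 0.208416 [-0.0952545  -0.09009299  0.06216314]
288 108 0.20874842 [ 0.0029219  -0.0895837   0.06226933]
428 108 0.2083597 [ 0.10260349 -0.09009697  0.06194522]
288 112 0.20977324 [ 0.00293059 -0.08687571  0.06247624]
288 90 0.20381542 [ 0.00287944 -0.1014473   0.06089732]
300 150 0.3807383 [ 0.0201485  -0.04113049  0.2273359 ]
[-0.10461159 -0.08609167  0.0624    ]
[ 0.00293316 -0.08551267  0.0624    ]
[ 0.11067194 -0.08607855  0.0624    ]
```

```bash
python3 -m jog '0 0 0 .07 0 .5 -1;0 0 0 0 0 .5 -1;0 0 0 0 0 .5 -1;0 0 0 0 0 .56 -1;0 0 0 0 -.5 0 -1;0 0 0 0 -.5 0 -1;0 0 0 0 -.4 0 -1;0 0 0 0 0 0 -1'; python3 -m jog '0 0 0 0 -.1 0 -1;0 0 0 0 -.1 0 -1;0 0 0 0 0 0 -1'; python3 - <<'E'
from h import *
shot('scene','s2');shot('wrist','w2')
E
```

```text
clock: 5.32
tool_pos: [0.5662, 0.2778, 0.1453]
orientation: [179.9, 0.1, 177.8]
force: [0.0, -0.1, 0.3]
opening: 0.0007
clock: 5.7
tool_pos: [0.5656, 0.2711, 0.1441]
orientation: [-180.0, -0.0, 177.9]
force: [-0.8, 0.3, -0.2]
opening: 0.0006
```

View pics/w2.png

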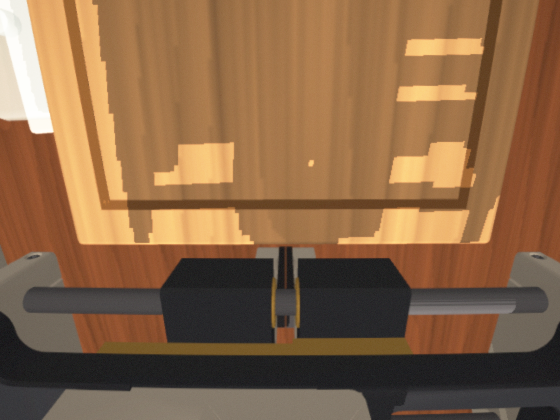

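The wrist view shows the lid's end edge at row ~244, just ahead of the fingertips (row ~248), and centred. Now I push slowly.

```bash
for k in 1; do python3 -m jog '0 0 0 0 -.06 0 -1;0 0 0 0 -.06 0 -1;0 0 0 0 -.06 0 -1;0 0 0 0 -.06 0 -1;0 0 0 0 -.06 0 -1;0 0 0 0 -.06 0 -1;0 0 0 0 -.06 0 -1;0 0 0 0 -.06 0 -1'; done
```

```text
clock: 6.8
tool_pos: [0.565, 0.2519, 0.1442]
orientation: [180.0, 0.0, 177.9]
force: [0.4, 3.3, -1.2]
opening: 0.0004
```

In contact at about 3 N. I'll measure how much travel is left using the visible -y end.

```bash
cat > gap.py <<'E'
from h import *
import sys
def gap(f):
    shot('top',f)
    i=vision.camera_info('top');K=np.array(i['camera_matrix']);D=np.array(i['D']);T=np.linalg.inv(np.array(i['camera_from_world']))
    d=np.load('pics/%s.npy'%f);v,u=np.mgrid[:420,:560]
    q=cv2.undistortPoints(np.stack([u,v],-1).reshape(-1,1,2).astype(float),K,D)[:,0]
    dd=d.ravel();W=(np.c_[q*dd[:,None],dd,np.ones_like(dd)]@T.T)[:,:3].reshape(420,560,3)
    a=np.deg2rad(2.1);W=W.copy();y=-np.sin(-a)*W[...,0]+np.cos(a)*W[...,1];x=np.cos(a)*W[...,0]-np.sin(a)*W[...,1];z=W[...,2]
    for nm,lo,hi in [('lid',.15,.18),('bin',.125,.145)]:
        e=[y[r,200:330][(z[r,200:330]>lo)&(z[r,200:330]<hi)] for r in range(203,275,3)]
        e=[s.min() for s in e if len(s)]
        print(nm,len(e),np.round(np.percentile(e,[10,50,90]) if e else 0,4))
    m=(u>215)&(u<300)&(v>180)&(v<300)&(z>.15)&(z<.18);print('lid top z',np.median(z[m]))
gap(sys.argv[1])
E
python3 gap.py t2
```

```text
lid 24 [-0.076  -0.0752 -0.0741]
bin 23 [-0.1089 -0.1083 -0.1076]
lid top z 0.1640593850420461
```

View pics/t2.png

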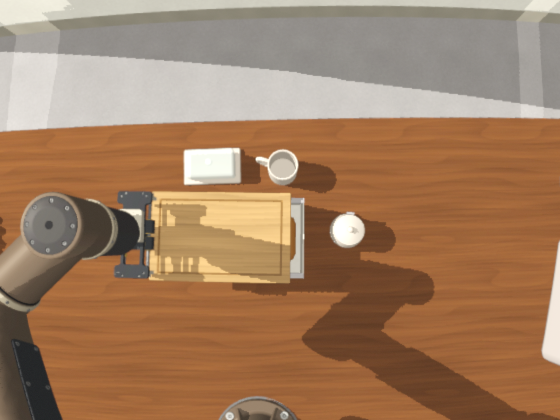

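The lid's -y edge (col ~291) is ~33 mm inside the bin's end (col ~304), so about 43 mm of travel is left, less the play.

```bash
python3 -m jog '0 0 0 0 -.08 0 -1;0 0 0 0 -.08 0 -1;0 0 0 0 -.08 0 -1;0 0 0 0 -.08 0 -1;0 0 0 0 -.08 0 -1;0 0 0 0 -.08 0 -1;0 0 0 0 -.08 0 -1;0 0 0 0 -.08 0 -1';  python3 -m jog '0 0 0 0 -.05 0 -1;0 0 0 0 -.05 0 -1;0 0 0 0 -.05 0 -1;0 0 0 0 -.05 0 -1'; python3 gap.py t3
```

```text
clock: 7.85
tool_pos: [0.564, 0.2262, 0.1442]
orientation: [180.0, -0.0, 177.9]
force: [0.2, 3.8, -1.3]
opening: 0.0005
clock: 8.35
tool_pos: [0.5637, 0.2183, 0.1442]
orientation: [180.0, 0.0, 177.9]
force: [-0.1, 3.6, -1.6]
opening: 0.0005
lid 24 [-0.1096 -0.1089 -0.1076]
bin 0 0
lid top z 0.1641358196408862
```

```bash
python3 -m jog '0 0 0 0 -.04 0 -1;0 0 0 0 -.04 0 -1;0 0 0 0 -.03 0 -1'; python3 -m jog '0 0 0 0 -.03 0 -1;0 0 0 0 -.03 0 -1'; python3 gap.py t4
```

```text
clock: 8.78
tool_pos: [0.5636, 0.214, 0.1442]
orientation: [180.0, 0.0, 177.9]
force: [-0.1, 2.6, -1.4]
opening: 0.0002
clock: 9.02
tool_pos: [0.5634, 0.2113, 0.1442]
orientation: [-180.0, -0.0, 177.9]
force: [-0.4, 5.3, 0.1]
opening: 0.0007
lid 24 [-0.1167 -0.1151 -0.1145]
bin 0 0
lid top z 0.15611513730722515
```

The lid's top is now at z = 0.156, so it has dropped 8 mm. I'll back off along +y and then go up.

```bash
python3 -m jog '0 0 0 0 .1 0 -1;0 0 0 0 .3 0 -1;0 0 0 0 .6 0 -1;0 0 0 0 .8 0 -1;0 0 0 0 .8 0 -1;0 0 0 0 0 -.6 -1;0 0 0 0 0 -.8 -1;0 0 0 0 0 0 -1'; python3 -m jog '0 0 0 0 .8 0 -1;0 0 0 0 .8 0 -1;0 0 0 0 .8 0 -1;0 0 0 0 0 0 -1;0 0 0 0 0 0 -1'; python3 gap.py t5; python3 - <<'E'
from h import *
d=np.load('pics/t5.npy')
for u,v in [(175,200),(175,272),(305-10,200),(290,272),(230,240)]:
    print(world('top',u,v,d[v,u]))
for t in ['lid','sugar_pot','mug','butter_dish']: print(t,nets.boxes_of(t,'top'))
shot('scene','s5')
E
```

```text
clock: 10.07
tool_pos: [0.5684, 0.3182, 0.203]
orientation: [179.8, 0.2, 178.0]
force: [-0.3, 0.1, 0.1]
opening: 0.0004
clock: 10.7
tool_pos: [0.5703, 0.4118, 0.1992]
orientation: [-179.9, -0.1, 177.9]
force: [-0.8, -0.4, 0.2]
opening: 0.0002
lid 24 [-0.1167 -0.1153 -0.1145]
bin 0 0
lid top z 0.15617770670714698
[0.65005276 0.18304543 0.15571337]
[0.47495727 0.18289364 0.15687983]
[ 0.64275196 -0.11054932  0.15810025]
[ 0.46994146 -0.09430265  0.15362354]
[0.54960448 0.04848988 0.15567749]
lid [{'location': [0.5553, 0.0289, 0.1572], 'score': 0.88}]
sugar_pot []
mug [{'location': [0.7586, -0.0807, 0.0263], 'score': 0.96}]
butter_dish [{'location': [0.7581, 0.1065, 0.0619], 'score': 0.71}]
```

View pics/t5.png

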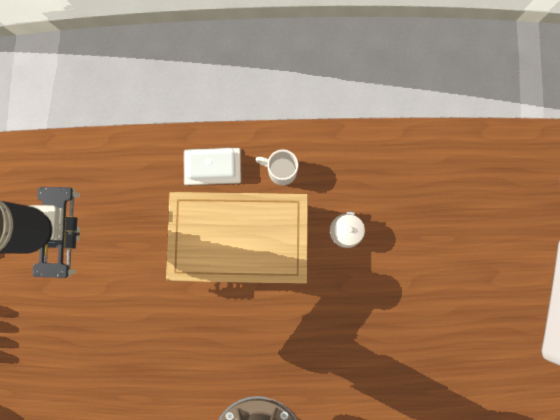

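View pics/s5.png

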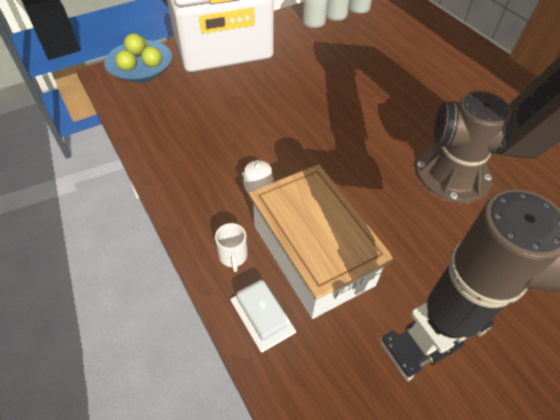

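The lid covers the bin, with its outline at cols 167–308, and the hand is clear at col ~55. The pot (348,230), mug (283,168) and dish are in the same places as before.

```bash
python3 - <<'E'
from h import *
d=np.load('pics/t5.npy');P=np.array([world('top',u,v,d[v,u]) for u in range(175,302,9) for v in range(200,276,8)])
c=np.linalg.lstsq(np.c_[P[:,:2],np.ones(len(P))],P[:,2],rcond=None)[0];print(c,P[:,2].mean())
print(ctrl.close_job())
E
```

```text
[0.00068014 0.00059979 0.15584504] 0.15624284979357994
the job is handed in; nothing more can be done
None
```

The lid is shut: it has dropped into its notches and sits flat on the bin, and the job is handed in. I pushed the protruding end slowly with closed fingertips. The forces I read during the push were 3–5 N, and the robot's clock stood at about 11 s at the end.

**Last checks**
- **Height:** the lid's top went from 0.164 m to 0.156 m, which is the 8 mm drop.
- **Level:** a plane fitted to the top showed a tilt of about 0.001 rad.
- **Position along the bin:** the lid's far end measured about 7 mm past the bin's end, against 10 mm when centred. That puts it about 3 mm short of centre, at the edge of the notches' play but inside the 5 mm limit. It did not move when I took the hand away.
- **Position across the bin:** I did not measure this separately after the drop.
- **Hand:** it is about 200 mm clear of the lid, and the wrist force is about zero.
- **Mug and butter dish:** the networks found both within 2 mm of where they started.
- **Sugar pot:** the network missed it in the last picture. By eye it is at the same pixel, (348, 230), as in the first one.

One disagreement along the way: the top and wrist cameras placed the lid's end about 6 mm apart at the start. I made contact by feel and used the gap between the lid and bin ends to judge the travel.

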